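# Square the whetstone into the bench stop

### The job

Push the whetstone in its wooden holder along the bench into the steel corner stop, so that its long side lies flush against the long fence and its end sits against the short end stop. Only push it with the fingers: do not lift or tip it, and leave the knife, the small pocket stone and the tin where they are.

Things in the scene. Friction and masses are not known exactly. Their poses are not given: they have to be found in the camera images.
- whetstone: Grey whetstone fixed in a pale wooden holder, one loose piece of 0.5 to 0.9 kg on the bench, too wide to grip. Holder 98 mm along its x, 200 mm along its y, 20 mm high; the stone, 70 x 180 mm, centred on it, rises to 34 mm above the bench. Origin: centre of the underside. Slides with dry friction (below 12 N). It starts inside the L, clear of both faces and a little askew.
- corner_stop: Fixed L-shaped bare steel stop, 18 mm high, bars 24 mm thick. Origin: inner corner of the L, at bench level. Long fence: its inner face is the plane x = 0, running 280 mm from the corner along -y, the bar on the +x side. Short end stop: its inner face is y = 0, running 80 mm along -x, the bar on the +y side. Home, the whetstone's origin is at x -49, y -100 mm here, its y along the fence.
- knife: Kitchen knife lying flat on the bench at the robot's left, 293 mm long and at most 32 mm wide, 20 mm high; dark wooden handle towards its -y, blade towards +y. Origin: bench level, at the bolster between handle and blade. Leave alone.
- pocket_stone: Small bare grey stone, 35 mm (x) by 100 mm (y) by 18 mm high, loose on the bench at the robot's right. Origin: centre of the underside. Leave alone.
- compound_tin: Round aluminium tin, 60 mm across and 50 mm high, standing loose on the bench at the robot's left, beyond the short end stop. Origin: centre of the underside. Leave alone.
Not all that is in view belongs to the job. Of the things that look like the whetstone, the smallest one is meant.

How it is judged (in metres and radians):
At the end, for the whole second after the job is handed in: The whetstone holder rests flat on the bench, its long side within 4 mm of the long fence and parallel to it within 0.03 rad, its end within 4 mm of the short end stop; the knife, pocket stone and tin are within 20 mm of where they started (x of whetstone in the frame of corner_stop between -0.053 and -0.045 m and y of whetstone in the frame of corner_stop between -0.104 and -0.096 m and angle between the y axis of whetstone and the y axis of corner_stop, either way round below 0.03 rad and height (world z) of whetstone below 0.004 m and linear speed of whetstone below 0.01 m/s and distance of each of knife, pocket_stone, compound_tin from where it was at the start of the episode below 0.02 m); the robot touches nothing.
It fails at once if the whetstone is lifted off the bench (more than 10 mm) (height (world z) of whetstone above 0.01 m).
It fails at once if the whetstone is tipped (more than 0.12 rad) (angle between whetstone's own z axis and vertical above 0.12 rad).
It fails at once if the knife, pocket stone or tin is pushed away (more than 20 mm), lifted or overturned (distance of any of knife, pocket_stone, compound_tin from where it was at the start of the episode above 0.02 m or angle between compound_tin's own z axis and vertical above 0.5 rad).
It also fails if it takes over 45 s, if anything falls off the work surface, if the arm or the gripper's body presses on something with over 40 N, if the wrist force passes 120 N, or if a joint passes its speed limit or range.

### The arm

A 7-joint arm with a two-finger parallel gripper is mounted at the origin on the work surface. World frame = base frame: x ahead of the robot, y to its left, z up, the work surface at z = 0. Lengths are in m, angles in degrees, forces in N, time in s.
With the tool pointing down it reaches from about 0.35 to 0.9 m from the base axis. Payload 8.1 kg.
Tool frame: the origin (TCP) lies on the mounting face of the last link; the fingertips stand 173 mm ahead of it and the grasp point (between the pads) lies 155 mm ahead of it; z points along the fingers, y is the line along which they close (so a half turn about z gives the same grasp; the last joint's range is limited). The gripper opens to 85 mm and grips with 20 to 120 N. Pads are 22 mm wide; open, the fingers measure 114 mm over their backs; the gripper's body (76 mm by 85 mm) begins 54 mm behind the grasp point. The pads swing forward as they close: fully open they stand 13 mm farther back than shut.
Start: joints at [-75.837, 24.895, 1.432, 90.138, -0.665, 64.973, -4.303], TCP at [0.214, 0.587, 0.405] pointing down, gripper open.
Joint ranges: [-149.89, 149.89], [-25.12, 119.58], [-72.63, 75.52], [4.76, 147.25], [-75.54, 255.54], [6.69, 114.76], [-157.13, 157.13]. Speed limits (degrees/s): [127.2, 127.2, 172.46, 172.46, 180, 180, 180].

### API

Orientations are given as a 3x3 rotation matrix whose columns are the frame's x, y, z axes.
In Python, from station import robot gives the robot as it stands.
- The arm moves only by the tool move_arm, never from a script. Its argument "targets" is a list of rows, each an object of numbers: "x", "y", "z": the shift along the tool's x, y, z in m; "ax", "ay", "az": the turn, a rotation vector about the tool's x, y, z in rad. A call has 1 to 20 rows; each row shifts and turns the commanded pose from where the row before left it, along the tool's axes as they then stand; what a row does not reach is not made up. A row lasts 1/8 s, in which the tool goes at most 62.5 mm and 10.7 degrees, less where a joint would pass 70% of its speed; a pose out of reach is approached as far as the arm can. A call is refused whole if a number of a shift passes 0.0625 or a number of a turn 0.188, either way. A call with a gripper value outside its range is refused whole. "hand" is the finger opening in m, from 0 to 0.0854, set as the call begins (left out, the last holds). The fingers move at their own pace and stop on an object; "grip_force" is the grip in N (left out, the last holds). Time passes only in rows, so rows that do not move let the fingers close. It gives the time, the measured TCP pose, the force, the opening and the grip force at its end, in the units of the state.
- robot.state(): the state, without advancing time (a new reading comes with each control period).
- robot.camera(name): name is "scene" or "top" or "wrist"; returns a dict with "img" (384x512x3 uint8, red, green, blue), "fx", "fy", "cx", "cy" (pixels), "dist" ([k1, k2, p1, p2, k3] as OpenCV has them; the pictures are not rectified), "origin" and "attitude" of the camera in the world; the wrist camera has in their place "T_tool_cam" (4x4, takes a point from camera to tool coordinates, whose origin is the TCP and whose axes are the flange's). Camera axes: x right, y up, looking along -z (the intrinsics and any distortion apply to the point x, -y, -z); pixel columns grow to the right and rows downward; lengths in m; the calibration is good to about 2 mm. A picture is of the moment at which its call begins: read the wrist's pose just before it. There is no depth.
- robot.sign_off(): hands the job in; it is judged then, once.
The state is a dict: "t": time; "q": joint angles; "qvel": joint speeds; "tau": joint torques, N m; "tool_pos": TCP position; "ee_rot": TCP orientation; "wrist_force": force on the tool from outside, world axes, zero at the start; "ft_torque": the same for the moment, N m; "width": opening from 0.0 (shut) to 1.0 (fully open); "grasp_force": force on a finger pad.
Only numpy, scipy, OpenCV 4.12 (cv2) and the standard library are available. Lean on these libraries where they do the work, as an engineer would, in place of code of your own. Each camera call takes 0.05 s, during which the arm holds its last target. There are 200 camera calls.

## Working session

There is one attempt and no reset: what is moved stays moved. The work goes in short steps, Python scripts to look and compute and a tool call to move; the robot and the scene stay as the last step left them, time stands still between calls to the robot, and variables do not carry over. Pictures are saved under pics/ and viewed, at most 10 in all, crops included, and the job is handed in when it is done.

Besides the shell and the picture viewer there is one more tool, called after "Call:" as name([rows], argument=value, ...), one row to a line, values as JSON. move_arm: Moves the arm, as the interface text tells. Its arguments: {"type":"object","properties":{"targets":{"type":"array","items":{"type":"object","properties":{"x":{"type":"number"},"y":{"type":"number"},"z":{"type":"number"},"ax":{"type":"number"},"ay":{"type":"number"},"az":{"type":"number"}}}},"hand":{"type":"number"},"grip_force":{"type":"number"}},"required":["targets"]}

```bash
mkdir -p pics; cat > h.py <<'E'
import numpy as np, cv2, pickle
from station import robot
def snap(n,f):
    s=robot.state(); c=robot.camera(n); c['st']={k:s[k] for k in('tool_pos','ee_rot')}
    pickle.dump(c,open(f'pics/{f}.pkl','wb')); cv2.imwrite(f'pics/{f}.png',c['img'][:,:,::-1]); return c
def load(f): return pickle.load(open(f'pics/{f}.pkl','rb'))
def pose(c):
    if 'origin' in c: return np.array(c['origin']),np.array(c['attitude'])
    T=np.array(c['T_tool_cam']);R=np.array(c['st']['ee_rot']);return R@T[:3,3]+np.array(c['st']['tool_pos']),R@T[:3,:3]
def K(c): return np.array([[c['fx'],0,c['cx']],[0,c['fy'],c['cy']],[0,0,1.]])
def p2w(c,uv,z):
    o,R=pose(c);n=cv2.undistortPoints(np.array(uv,float).reshape(-1,1,2),K(c),np.array(c['dist'],float))[:,0]
    d=np.c_[n[:,0],-n[:,1],-np.ones(len(n))]@R.T
    return o+d*((z-o[2])/d[:,2])[:,None]
def w2p(c,P):
    o,R=pose(c);q=(np.array(P,float)-o)@R*[1,-1,-1]
    return cv2.projectPoints(q,np.zeros(3),np.zeros(3),K(c),np.array(c['dist'],float))[0][:,0]
E
python3 - <<'E'
from h import *
a=snap('top','top1');b=snap('scene','sc1')
for c in(a,b):print(c['fx'],c['origin'],c['attitude'])
s=robot.state();print(s['t'],s['tool_pos'],s['ee_rot'],s['width'])
cv2.imwrite('pics/top1b.png',cv2.resize(a['img'][:,:,::-1],(800,600),interpolation=cv2.INTER_CUBIC))
E
```

```text
381.8646453100586 [ 0.32751869 -0.0241118   1.25767571] [[ 0.02081112  0.98906947 -0.14597422]
 [-0.99966256  0.02285585  0.01234419]
 [ 0.01554563  0.14566807  0.98921138]]
417.76065304401885 [1.4465055  0.49177355 0.84478558] [[-0.47910921 -0.5242095   0.70403037]
 [ 0.8777442  -0.29016196  0.38127569]
 [ 0.00441449  0.80063127  0.59914112]]
0.1 [0.21417272 0.58693141 0.4040024 ] [[-9.39406010e-01  3.42806409e-01 -3.39042474e-04]
 [ 3.42806537e-01  9.39404972e-01 -1.40579056e-03]
 [-1.63415828e-04 -1.43683408e-03 -9.99998954e-01]] 1.0012840761157917
```

View pics/top1b.png

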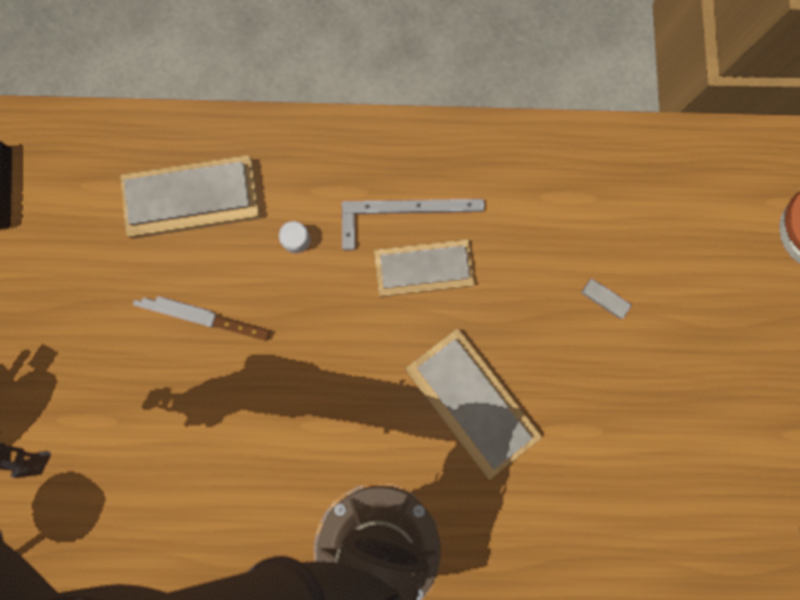

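View pics/sc1.png

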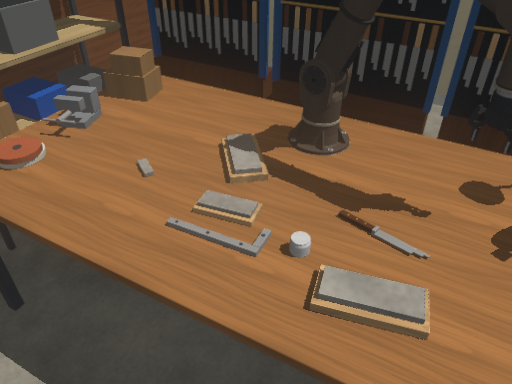

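In the enlarged top view, three things look like the whetstone: (190,197), (425,267) and (475,403). The one at (425,267) is the smallest and sits inside the L, so it fits the description. I'll confirm it with an enlarged crop.

```bash
python3 - <<'E'
from h import *
c=load('top1');i=c['img'][115:200,205:325,::-1]
cv2.imwrite('pics/crop1.png',cv2.resize(i,None,fx=6.5,fy=6.5,interpolation=cv2.INTER_CUBIC))
E
```

```text
(no output)
```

View pics/crop1.png

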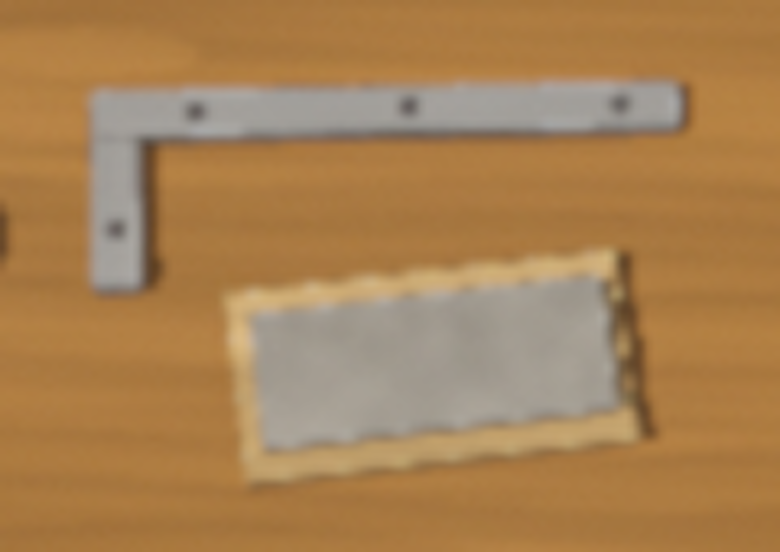

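```bash
cat >> h.py <<'E'
def crop(uv,x0,y0,s): return (np.array(uv,float)+.5)/s-.5+[x0,y0]
def fitpose(c,uv,model,g):
    from scipy.optimize import least_squares
    m=np.array(model,float)
    def W(p):
        k,s=np.cos(p[2]),np.sin(p[2]);return np.c_[p[0]+k*m[:,0]-s*m[:,1],p[1]+s*m[:,0]+k*m[:,1],m[:,2]]
    r=least_squares(lambda p:(w2p(c,W(p))-uv).ravel(),g,x_scale=[.1,.1,.1]);return r.x,np.abs(r.fun).max()
E
python3 - <<'E'
from h import *
c=load('top1')
h=crop([(228,297),(618,250),(638,438),(248,485)],205,115,6.5)
L=crop([(143,138),(683,132),(147,290),(93,93),(683,83),(95,290)],205,115,6.5)
Lm=[(0,0,.018),(0,-.28,.018),(-.08,0,.018),(.024,.024,.018),(.024,-.28,.018),(-.08,.024,.018)]
# holder: top-left=(+x,+y)
hm=[(.049,.1,.02),(.049,-.1,.02),(-.049,-.1,.02),(-.049,.1,.0)]
H=p2w(c,h,.02);print(np.round(p2w(c,L,.018),4));print(np.round(H,4))
pl,e=fitpose(c,L,Lm,[.75,0.1,0]);print('L',pl,e)
ph,e=fitpose(c,h[:3],hm[:3],[.65,0,0]);print('H',ph,e)
k,s=np.cos(pl[2]),np.sin(pl[2]);print('in L',np.array([[k,s],[-s,k]])@(ph[:2]-pl[:2]),ph[2]-pl[2])
for n,uv in dict(tin=(293,235),pocket=(607,299),knife=(213,318),bigL=(190,197),bigR=(475,403)).items():
    print(n,p2w(c,[np.array(uv)*.64],.03 if n!='tin' else .05))
E
```

```text
[[ 0.6886  0.069   0.018 ]
 [ 0.6989 -0.2096  0.018 ]
 [ 0.6087  0.0644  0.018 ]
 [ 0.7119  0.0956  0.018 ]
 [ 0.7252 -0.2096  0.018 ]
 [ 0.608   0.0908  0.018 ]]
[[ 0.6056  0.0229  0.02  ]
 [ 0.635  -0.176   0.02  ]
 [ 0.5377 -0.1866  0.02  ]
 [ 0.509   0.0101  0.02  ]]
L [0.68868386 0.0694652  0.04128933] 0.5444047314894078
H [ 0.57191098 -0.08249601  0.14066571] 0.5409061681449998
in L [-0.12294595 -0.14701159] 0.09937637463913276
tin [[0.62739506 0.19127089 0.05      ]]
pocket [[ 0.51141395 -0.46611684  0.03      ]]
knife [[0.45307781 0.35082615 0.03      ]]
bigL [[0.70971333 0.41679039 0.03      ]]
bigR [[ 0.2917263  -0.19024184  0.03      ]]
```

The enlarged crop shows the L at (390,110) and the small holder at (430,365) inside it. Measured sizes match the given ones (200 × 98 mm, 280 mm fence). In the L frame the whetstone is at (-123, -147) mm, 0.1 rad askew. I'll align the tool with the fence and move behind the long side.

Call:
move_arm([
  {"az": -0.13},
  {"az": -0.13},
  {"az": -0.13},
  {"x": -0.014, "y": -0.04},
  {"x": -0.014, "y": -0.04},
  {"x": -0.014, "y": -0.04},
  {"x": -0.014, "y": -0.04},
  {"x": -0.014, "y": -0.04},
  {"x": -0.014, "y": -0.04},
  {"x": -0.014, "y": -0.04},
  {"x": -0.014, "y": -0.04},
  {"x": -0.014, "y": -0.04},
  {"x": -0.014, "y": -0.04},
  {"x": -0.014, "y": -0.04},
  {"x": -0.014, "y": -0.04},
  {"x": -0.014, "y": -0.04},
  {"x": -0.014, "y": -0.04},
  {"x": -0.014, "y": -0.04},
  {"x": -0.014, "y": -0.04},
  {"x": -0.014, "y": -0.04},
], hand=0.06)

```text
validation failed for argument at $.ta...
```

Call:
move_arm([
  {"x": 0.0, "y": 0.0, "z": 0.0, "ax": 0.0, "ay": 0.0, "az": -0.13},
  {"x": 0.0, "y": 0.0, "z": 0.0, "ax": 0.0, "ay": 0.0, "az": -0.13},
  {"x": 0.0, "y": 0.0, "z": 0.0, "ax": 0.0, "ay": 0.0, "az": -0.13},
], hand=0.06)

```text
t: 0.48
tool_pos: [0.2141, 0.587, 0.4042]
ee_rot: [[-0.999, -0.045, -0.0], [-0.045, 0.999, -0.001], [0.0, -0.001, -1.0]]
wrist_force: [0.0, -1.0, 1.1]
width: 0.7
grasp_force: 0.0
```

All six numbers are required in each row. Next is the travel.

Call:
move_arm([
  {"x": -0.014, "y": -0.04, "z": 0, "ax": 0, "ay": 0, "az": 0},
  {"x": -0.014, "y": -0.04, "z": 0, "ax": 0, "ay": 0, "az": 0},
  {"x": -0.014, "y": -0.04, "z": 0, "ax": 0, "ay": 0, "az": 0},
  {"x": -0.014, "y": -0.04, "z": 0, "ax": 0, "ay": 0, "az": 0},
  {"x": -0.014, "y": -0.04, "z": 0, "ax": 0, "ay": 0, "az": 0},
  {"x": -0.014, "y": -0.04, "z": 0, "ax": 0, "ay": 0, "az": 0},
  {"x": -0.014, "y": -0.04, "z": 0, "ax": 0, "ay": 0, "az": 0},
  {"x": -0.014, "y": -0.04, "z": 0, "ax": 0, "ay": 0, "az": 0},
  {"x": -0.014, "y": -0.04, "z": 0, "ax": 0, "ay": 0, "az": 0},
  {"x": -0.014, "y": -0.04, "z": 0, "ax": 0, "ay": 0, "az": 0},
  {"x": -0.014, "y": -0.04, "z": 0, "ax": 0, "ay": 0, "az": 0},
  {"x": -0.014, "y": -0.04, "z": 0, "ax": 0, "ay": 0, "az": 0},
  {"x": -0.014, "y": -0.04, "z": 0, "ax": 0, "ay": 0, "az": 0},
  {"x": -0.014, "y": -0.04, "z": 0, "ax": 0, "ay": 0, "az": 0},
  {"x": -0.014, "y": -0.04, "z": 0, "ax": 0, "ay": 0, "az": 0},
  {"x": -0.014, "y": -0.04, "z": 0, "ax": 0, "ay": 0, "az": 0},
  {"x": -0.014, "y": -0.04, "z": 0, "ax": 0, "ay": 0, "az": 0},
  {"x": 0, "y": 0, "z": 0, "ax": 0, "ay": 0, "az": 0},
  {"x": 0, "y": 0, "z": 0, "ax": 0, "ay": 0, "az": 0},
])

```text
t: 2.85
tool_pos: [0.479, -0.0822, 0.4043]
ee_rot: [[-0.999, -0.04, -0.001], [-0.04, 0.999, 0.0], [0.001, 0.0, -1.0]]
wrist_force: [0.1, 1.4, 0.5]
width: 0.702
grasp_force: 0.0
```

```bash
python3 - <<'E'
from h import *
c=snap('wrist','w1')
pl=[.6887,.0695,.0413];k,s=np.cos(.0413),np.sin(.0413)
i=c['img'][:,:,::-1].copy()
for m in [(0,0,.018),(0,-.28,.018),(-.08,0,.018)]:
    u=w2p(c,[[pl[0]+k*m[0]-s*m[1],pl[1]+s*m[0]+k*m[1],m[2]]])[0];print(u)
    cv2.circle(i,tuple(int(v) for v in np.clip(u,-999,999)),2,(0,0,255),-1)
cv2.imwrite('pics/w1b.png',i)
E
```

```text
[355.65335734 325.53889057]
[144.96483334 326.17396369]
[362.08440189 272.15780426]
```

View pics/w1b.png

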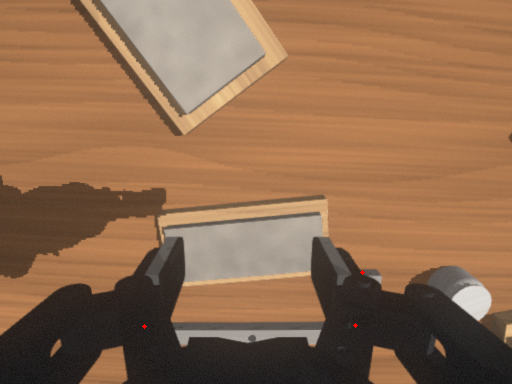

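The wrist view agrees with the measurement: the fence's inner face projects to row 325, the holder lies around (245,240), and the finger lane is clear. Next, descend behind the long side.

Call:
move_arm([
  {"x": 0, "y": 0, "z": 0.045, "ax": 0, "ay": 0, "az": 0},
  {"x": 0, "y": 0, "z": 0.045, "ax": 0, "ay": 0, "az": 0},
  {"x": 0, "y": 0, "z": 0.045, "ax": 0, "ay": 0, "az": 0},
  {"x": 0, "y": 0, "z": 0.045, "ax": 0, "ay": 0, "az": 0},
  {"x": 0, "y": 0, "z": 0.025, "ax": 0, "ay": 0, "az": 0},
  {"x": 0, "y": 0, "z": 0.015, "ax": 0, "ay": 0, "az": 0},
  {"x": 0, "y": 0, "z": 0.008, "ax": 0, "ay": 0, "az": 0},
  {"x": 0, "y": 0, "z": 0, "ax": 0, "ay": 0, "az": 0},
])

```text
t: 3.9
tool_pos: [0.4794, -0.0825, 0.1769]
ee_rot: [[-0.999, -0.04, 0.0], [-0.04, 0.999, 0.0], [-0.0, 0.0, -1.0]]
wrist_force: [-1.3, -0.1, 0.7]
width: 0.702
grasp_force: 0.0
```

Call:
move_arm([
  {"x": -0.006, "y": 0, "z": 0, "ax": 0, "ay": 0, "az": 0},
  {"x": -0.006, "y": 0, "z": 0, "ax": 0, "ay": 0, "az": 0},
  {"x": -0.006, "y": 0, "z": 0, "ax": 0, "ay": 0, "az": 0},
  {"x": -0.006, "y": 0, "z": 0, "ax": 0, "ay": 0, "az": 0},
  {"x": -0.006, "y": 0, "z": 0, "ax": 0, "ay": 0, "az": 0},
  {"x": -0.006, "y": 0, "z": 0, "ax": 0, "ay": 0, "az": 0},
  {"x": -0.006, "y": 0, "z": 0, "ax": 0, "ay": 0, "az": 0},
  {"x": -0.006, "y": 0, "z": 0, "ax": 0, "ay": 0, "az": 0},
  {"x": -0.006, "y": 0, "z": 0, "ax": 0, "ay": 0, "az": 0},
  {"x": -0.006, "y": 0, "z": 0, "ax": 0, "ay": 0, "az": 0},
  {"x": -0.006, "y": 0, "z": 0, "ax": 0, "ay": 0, "az": 0},
  {"x": -0.006, "y": 0, "z": 0, "ax": 0, "ay": 0, "az": 0},
  {"x": -0.006, "y": 0, "z": 0, "ax": 0, "ay": 0, "az": 0},
  {"x": -0.006, "y": 0, "z": 0, "ax": 0, "ay": 0, "az": 0},
  {"x": -0.006, "y": 0, "z": 0, "ax": 0, "ay": 0, "az": 0},
  {"x": 0, "y": 0, "z": 0, "ax": 0, "ay": 0, "az": 0},
])

```text
t: 5.9
tool_pos: [0.5686, -0.0792, 0.1762]
ee_rot: [[-0.999, -0.04, -0.002], [-0.04, 0.999, 0.0], [0.002, 0.0, -1.0]]
wrist_force: [-2.9, -0.2, 0.2]
width: 0.701
grasp_force: 1.6
```

Call:
move_arm([
  {"x": -0.003, "y": 0, "z": 0, "ax": 0, "ay": 0, "az": 0},
  {"x": -0.003, "y": 0, "z": 0, "ax": 0, "ay": 0, "az": 0},
  {"x": -0.003, "y": 0, "z": 0, "ax": 0, "ay": 0, "az": 0},
  {"x": -0.002, "y": 0, "z": 0, "ax": 0, "ay": 0, "az": 0},
  {"x": -0.002, "y": 0, "z": 0, "ax": 0, "ay": 0, "az": 0},
  {"x": 0, "y": 0, "z": 0, "ax": 0, "ay": 0, "az": 0},
])

```text
t: 6.65
tool_pos: [0.5825, -0.0786, 0.1768]
ee_rot: [[-0.999, -0.04, 0.001], [-0.04, 0.999, -0.0], [-0.001, -0.0, -1.0]]
wrist_force: [-3.6, -0.7, -1.4]
width: 0.703
grasp_force: 1.1
```

```bash
python3 - <<'E'
from h import *
c=snap('top','top2');i=c['img'][115:200,205:325,::-1]
cv2.imwrite('pics/crop2.png',cv2.resize(i,None,fx=6.5,fy=6.5,interpolation=cv2.INTER_CUBIC))
E
```

```text
(no output)
```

View pics/crop2.png

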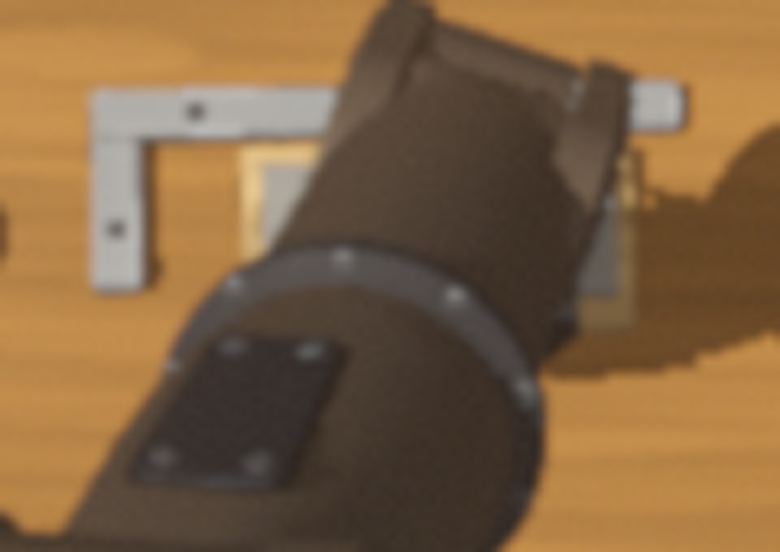

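The holder (top-left corner at (243,148)) is now parallel, with a gap of about 4 mm to the fence. Closing it.

Call:
move_arm([
  {"x": -0.002, "y": 0, "z": 0, "ax": 0, "ay": 0, "az": 0},
  {"x": -0.001, "y": 0, "z": 0, "ax": 0, "ay": 0, "az": 0},
  {"x": 0, "y": 0, "z": 0, "ax": 0, "ay": 0, "az": 0},
])

```text
t: 7.08
tool_pos: [0.5849, -0.0786, 0.1768]
ee_rot: [[-0.999, -0.04, -0.001], [-0.04, 0.999, 0.0], [0.001, 0.0, -1.0]]
wrist_force: [-4.6, -0.9, 1.4]
width: 0.702
grasp_force: 2.5
```

Call:
move_arm([
  {"x": -0.001, "y": 0, "z": 0, "ax": 0, "ay": 0, "az": 0},
  {"x": -0.001, "y": 0, "z": 0, "ax": 0, "ay": 0, "az": 0},
  {"x": 0, "y": 0, "z": 0, "ax": 0, "ay": 0, "az": 0},
])

```text
t: 7.45
tool_pos: [0.5869, -0.0786, 0.1768]
ee_rot: [[-0.999, -0.04, -0.001], [-0.04, 0.999, 0.0], [0.001, 0.0, -1.0]]
wrist_force: [-5.7, 0.9, 1.3]
width: 0.699
grasp_force: 2.6
```

Call:
move_arm([
  {"x": -0.001, "y": 0, "z": 0, "ax": 0, "ay": 0, "az": 0},
  {"x": -0.001, "y": 0, "z": 0, "ax": 0, "ay": 0, "az": 0},
  {"x": 0, "y": 0, "z": 0, "ax": 0, "ay": 0, "az": 0},
])

```text
t: 7.82
tool_pos: [0.5889, -0.0785, 0.1768]
ee_rot: [[-0.999, -0.04, -0.001], [-0.04, 0.999, 0.0], [0.001, 0.0, -1.0]]
wrist_force: [-5.2, -0.2, 1.7]
width: 0.705
grasp_force: 2.5
```

Call:
move_arm([
  {"x": -0.001, "y": 0, "z": 0, "ax": 0, "ay": 0, "az": 0},
  {"x": 0, "y": 0, "z": 0, "ax": 0, "ay": 0, "az": 0},
])

```text
t: 8.07
tool_pos: [0.5897, -0.0785, 0.1768]
ee_rot: [[-0.999, -0.04, -0.001], [-0.04, 0.999, 0.0], [0.001, 0.0, -1.0]]
wrist_force: [-5.3, -1.4, 1.7]
width: 0.702
grasp_force: 2.9
```

Call:
move_arm([
  {"x": -0.001, "y": 0, "z": 0, "ax": 0, "ay": 0, "az": 0},
  {"x": -0.001, "y": 0, "z": 0, "ax": 0, "ay": 0, "az": 0},
  {"x": 0, "y": 0, "z": 0, "ax": 0, "ay": 0, "az": 0},
])

```text
t: 8.45
tool_pos: [0.5903, -0.0786, 0.1767]
ee_rot: [[-0.999, -0.039, -0.005], [-0.039, 0.999, 0.001], [0.005, 0.001, -1.0]]
wrist_force: [-11.7, -0.2, 8.0]
width: 0.704
grasp_force: 6.1
```

```bash
python3 - <<'E'
from h import *
c=snap('wrist','w2')
c2=snap('top','top3');i=c2['img'][115:200,205:325,::-1]
a=cv2.resize(i,(640,453),interpolation=cv2.INTER_CUBIC)
cv2.imwrite('pics/w2b.png',cv2.vconcat([a[:215],cv2.resize(c['img'][:,:,::-1],(640,480))[100:480]]))
E
```

```text
(no output)
```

View pics/w2b.png

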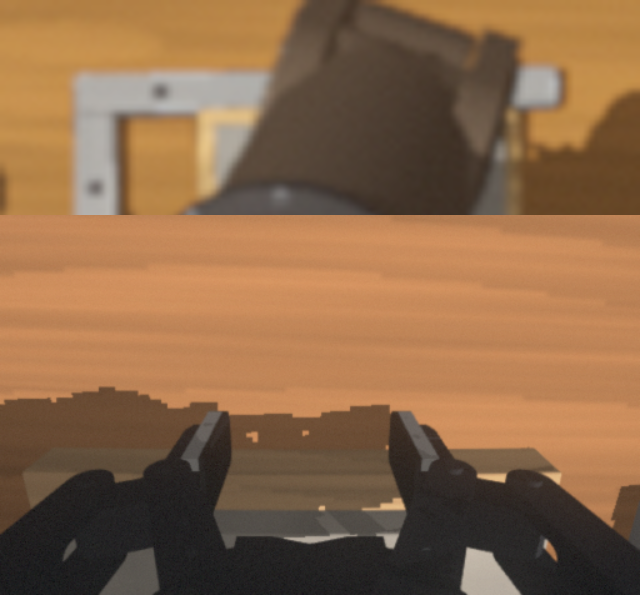

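Force rose to 12 N with no further travel, and the top view shows the holder touching the fence with a flush edge. Next, back off, lift and turn for the end push.

```bash
python3 -c "
from station import robot
print(robot.state()['q'])"
```

```text
[ -8.8714012   38.51100064  16.52416279 107.04766439 -17.0879515
  37.11482016 110.28180244]
```

Call:
move_arm([
  {"x": 0.004, "y": 0, "z": 0, "ax": 0, "ay": 0, "az": 0},
  {"x": 0.02, "y": 0, "z": 0, "ax": 0, "ay": 0, "az": 0},
  {"x": 0.02, "y": 0, "z": 0, "ax": 0, "ay": 0, "az": 0},
  {"x": 0, "y": 0, "z": -0.04, "ax": 0, "ay": 0, "az": 0},
  {"x": 0, "y": 0, "z": -0.04, "ax": 0, "ay": 0, "az": 0},
  {"x": 0, "y": 0, "z": -0.04, "ax": 0, "ay": 0, "az": 0},
  {"x": 0, "y": 0, "z": 0, "ax": 0, "ay": 0, "az": 0},
])

```text
t: 9.43
tool_pos: [0.5502, -0.0803, 0.3004]
ee_rot: [[-0.999, -0.04, 0.009], [-0.04, 0.999, -0.0], [-0.009, -0.001, -1.0]]
wrist_force: [-0.4, -1.9, 0.5]
width: 0.703
grasp_force: 0.0
```

Call:
move_arm([
  {"x": 0, "y": 0, "z": 0, "ax": 0, "ay": 0, "az": 0.175},
  {"x": 0, "y": 0, "z": 0, "ax": 0, "ay": 0, "az": 0.175},
  {"x": 0, "y": 0, "z": 0, "ax": 0, "ay": 0, "az": 0.175},
  {"x": 0, "y": 0, "z": 0, "ax": 0, "ay": 0, "az": 0.175},
  {"x": 0, "y": 0, "z": 0, "ax": 0, "ay": 0, "az": 0.175},
  {"x": 0, "y": 0, "z": 0, "ax": 0, "ay": 0, "az": 0.175},
  {"x": 0, "y": 0, "z": 0, "ax": 0, "ay": 0, "az": 0.175},
  {"x": 0, "y": 0, "z": 0, "ax": 0, "ay": 0, "az": 0.175},
  {"x": 0, "y": 0, "z": 0, "ax": 0, "ay": 0, "az": 0.171},
  {"x": -0.026, "y": 0.016, "z": 0, "ax": 0, "ay": 0, "az": 0},
  {"x": -0.026, "y": 0.016, "z": 0, "ax": 0, "ay": 0, "az": 0},
  {"x": -0.026, "y": 0.016, "z": 0, "ax": 0, "ay": 0, "az": 0},
  {"x": -0.026, "y": 0.016, "z": 0, "ax": 0, "ay": 0, "az": 0},
  {"x": -0.026, "y": 0.016, "z": 0, "ax": 0, "ay": 0, "az": 0},
  {"x": -0.026, "y": 0.016, "z": 0, "ax": 0, "ay": 0, "az": 0},
  {"x": 0, "y": 0, "z": 0, "ax": 0, "ay": 0, "az": 0},
], hand=0.03)

```text
t: 11.42
tool_pos: [0.6509, -0.2344, 0.296]
ee_rot: [[-0.038, 0.999, 0.001], [0.999, 0.038, -0.002], [-0.002, 0.001, -1.0]]
wrist_force: [-0.3, 0.1, 0.2]
width: 0.354
grasp_force: 0.0
```

```bash
python3 - <<'E'
from h import *
print(robot.state()['q'])
c=snap('top','top4')
i=cv2.resize(c['img'][105:205,205:335,::-1],None,fx=6,fy=6,interpolation=cv2.INTER_CUBIC)
cv2.imwrite('pics/crop4.png',i)
E
```

```text
[ -9.541867    42.03289613  42.65496434  89.06742359 -31.06068321
  61.17983045  43.15114634]
```

View pics/crop4.png

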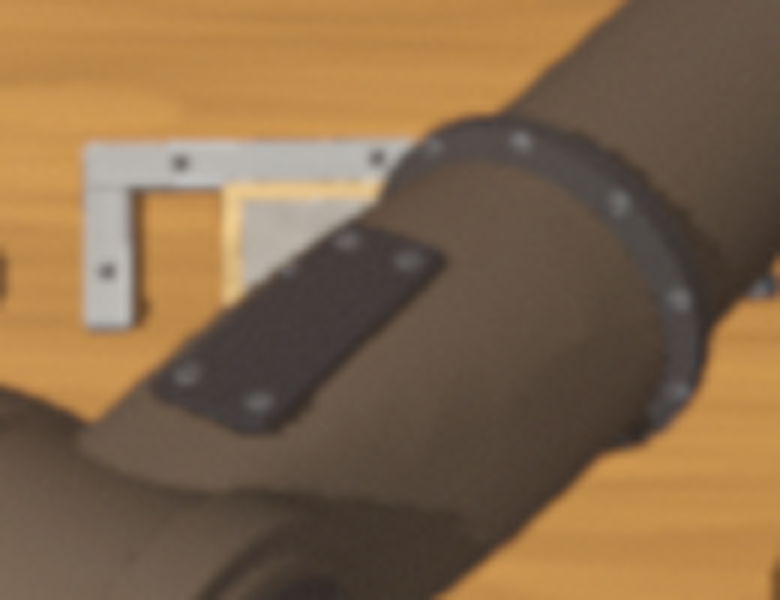

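The holder's end (224) stands about 51 mm from the end stop (134), and the long side touches the fence. Descending behind the far end.

Call:
move_arm([
  {"x": 0, "y": 0, "z": 0.035, "ax": 0, "ay": 0, "az": 0},
  {"x": 0, "y": 0, "z": 0.035, "ax": 0, "ay": 0, "az": 0},
  {"x": 0, "y": 0, "z": 0.025, "ax": 0, "ay": 0, "az": 0},
  {"x": 0, "y": 0, "z": 0.015, "ax": 0, "ay": 0, "az": 0},
  {"x": 0, "y": 0, "z": 0.006, "ax": 0, "ay": 0, "az": 0},
  {"x": 0, "y": 0, "z": 0, "ax": 0, "ay": 0, "az": 0},
])

```text
t: 12.22
tool_pos: [0.6505, -0.2319, 0.181]
ee_rot: [[-0.04, 0.999, 0.0], [0.999, 0.04, -0.0], [-0.0, 0.0, -1.0]]
wrist_force: [-0.0, 0.1, 0.7]
width: 0.351
grasp_force: 0.0
```

Call:
move_arm([
  {"x": 0.006, "y": 0, "z": 0, "ax": 0, "ay": 0, "az": 0},
  {"x": 0.006, "y": 0, "z": 0, "ax": 0, "ay": 0, "az": 0},
  {"x": 0.006, "y": 0, "z": 0, "ax": 0, "ay": 0, "az": 0},
  {"x": 0.006, "y": 0, "z": 0, "ax": 0, "ay": 0, "az": 0},
  {"x": 0.006, "y": 0, "z": 0, "ax": 0, "ay": 0, "az": 0},
  {"x": 0.006, "y": 0, "z": 0, "ax": 0, "ay": 0, "az": 0},
  {"x": 0.006, "y": 0, "z": 0, "ax": 0, "ay": 0, "az": 0},
  {"x": 0.006, "y": 0, "z": 0, "ax": 0, "ay": 0, "az": 0},
  {"x": 0.006, "y": 0, "z": 0, "ax": 0, "ay": 0, "az": 0},
  {"x": 0, "y": 0, "z": 0, "ax": 0, "ay": 0, "az": 0},
])

```text
t: 13.48
tool_pos: [0.6483, -0.1773, 0.1807]
ee_rot: [[-0.041, 0.999, -0.0], [0.999, 0.041, 0.001], [0.001, -0.0, -1.0]]
wrist_force: [-0.3, -1.1, -0.6]
width: 0.352
grasp_force: 0.4
```

Call:
move_arm([
  {"x": 0.005, "y": 0, "z": 0, "ax": 0, "ay": 0, "az": 0},
  {"x": 0.005, "y": 0, "z": 0, "ax": 0, "ay": 0, "az": 0},
  {"x": 0.005, "y": 0, "z": 0, "ax": 0, "ay": 0, "az": 0},
  {"x": 0.005, "y": 0, "z": 0, "ax": 0, "ay": 0, "az": 0},
  {"x": 0.005, "y": 0, "z": 0, "ax": 0, "ay": 0, "az": 0},
  {"x": 0.003, "y": 0, "z": 0, "ax": 0, "ay": 0, "az": 0},
  {"x": 0.002, "y": 0, "z": 0, "ax": 0, "ay": 0, "az": 0},
  {"x": 0, "y": 0, "z": 0, "ax": 0, "ay": 0, "az": 0},
])

```text
t: 14.48
tool_pos: [0.6471, -0.1478, 0.1807]
ee_rot: [[-0.04, 0.999, -0.0], [0.999, 0.04, 0.0], [0.0, -0.0, -1.0]]
wrist_force: [-0.4, -2.8, 0.9]
width: 0.35
grasp_force: 1.4
```

Call:
move_arm([
  {"x": 0.002, "y": 0, "z": 0, "ax": 0, "ay": 0, "az": 0},
  {"x": 0.001, "y": 0, "z": 0, "ax": 0, "ay": 0, "az": 0},
  {"x": 0, "y": 0, "z": 0, "ax": 0, "ay": 0, "az": 0},
])

```text
t: 14.85
tool_pos: [0.6469, -0.1451, 0.1807]
ee_rot: [[-0.04, 0.999, 0.0], [0.999, 0.04, -0.0], [-0.0, 0.0, -1.0]]
wrist_force: [-0.5, -4.6, -0.4]
width: 0.348
grasp_force: 2.1
```

Call:
move_arm([
  {"x": 0.001, "y": 0, "z": 0, "ax": 0, "ay": 0, "az": 0},
  {"x": 0.001, "y": 0, "z": 0, "ax": 0, "ay": 0, "az": 0},
  {"x": 0, "y": 0, "z": 0, "ax": 0, "ay": 0, "az": 0},
])

```text
t: 15.22
tool_pos: [0.6469, -0.143, 0.1807]
ee_rot: [[-0.04, 0.999, 0.0], [0.999, 0.04, 0.0], [0.0, 0.0, -1.0]]
wrist_force: [0.0, -4.0, 0.9]
width: 0.345
grasp_force: 2.2
```

Call:
move_arm([
  {"x": 0.001, "y": 0, "z": 0, "ax": 0, "ay": 0, "az": 0},
  {"x": 0.001, "y": 0, "z": 0, "ax": 0, "ay": 0, "az": 0},
  {"x": 0, "y": 0, "z": 0, "ax": 0, "ay": 0, "az": 0},
])

```text
t: 15.6
tool_pos: [0.6468, -0.141, 0.1807]
ee_rot: [[-0.04, 0.999, 0.0], [0.999, 0.04, 0.0], [0.0, 0.0, -1.0]]
wrist_force: [-0.4, -5.2, 1.1]
width: 0.355
grasp_force: 2.2
```

Call:
move_arm([
  {"x": 0.001, "y": 0, "z": 0, "ax": 0, "ay": 0, "az": 0},
  {"x": 0.001, "y": 0, "z": 0, "ax": 0, "ay": 0, "az": 0},
  {"x": 0, "y": 0, "z": 0, "ax": 0, "ay": 0, "az": 0},
])

```text
t: 15.98
tool_pos: [0.6466, -0.1405, 0.1808]
ee_rot: [[-0.039, 0.999, 0.001], [0.999, 0.039, -0.002], [-0.002, 0.001, -1.0]]
wrist_force: [0.9, -8.6, -2.1]
width: 0.35
grasp_force: 4.5
```

Call:
move_arm([
  {"x": 0.001, "y": 0, "z": 0, "ax": 0, "ay": 0, "az": 0},
  {"x": 0.001, "y": 0, "z": 0, "ax": 0, "ay": 0, "az": 0},
  {"x": 0, "y": 0, "z": 0, "ax": 0, "ay": 0, "az": 0},
])

```text
t: 16.35
tool_pos: [0.6465, -0.14, 0.181]
ee_rot: [[-0.038, 0.999, 0.001], [0.999, 0.038, -0.005], [-0.005, 0.001, -1.0]]
wrist_force: [2.1, -12.8, -3.8]
width: 0.352
grasp_force: 6.8
```

The holder is against the end stop: force is 13 N with no travel. Back off, lift, and clear the view.

Call:
move_arm([
  {"x": -0.004, "y": 0, "z": 0, "ax": 0, "ay": 0, "az": 0},
  {"x": -0.02, "y": 0, "z": 0, "ax": 0, "ay": 0, "az": 0},
  {"x": -0.03, "y": 0, "z": 0, "ax": 0, "ay": 0, "az": 0},
  {"x": 0, "y": 0, "z": -0.04, "ax": 0, "ay": 0, "az": 0},
  {"x": 0, "y": 0, "z": -0.04, "ax": 0, "ay": 0, "az": 0},
  {"x": 0, "y": 0, "z": -0.04, "ax": 0, "ay": 0, "az": 0},
  {"x": -0.04, "y": -0.03, "z": -0.01, "ax": 0, "ay": 0, "az": 0},
  {"x": -0.04, "y": -0.03, "z": -0.01, "ax": 0, "ay": 0, "az": 0},
  {"x": -0.04, "y": -0.03, "z": -0.01, "ax": 0, "ay": 0, "az": 0},
  {"x": -0.04, "y": -0.03, "z": -0.01, "ax": 0, "ay": 0, "az": 0},
  {"x": -0.04, "y": -0.03, "z": -0.01, "ax": 0, "ay": 0, "az": 0},
  {"x": -0.04, "y": -0.03, "z": -0.01, "ax": 0, "ay": 0, "az": 0},
  {"x": -0.04, "y": -0.03, "z": 0, "ax": 0, "ay": 0, "az": 0},
  {"x": -0.04, "y": -0.03, "z": 0, "ax": 0, "ay": 0, "az": 0},
  {"x": 0, "y": 0, "z": 0, "ax": 0, "ay": 0, "az": 0},
])

```text
t: 18.23
tool_pos: [0.4169, -0.5244, 0.3613]
ee_rot: [[-0.032, 0.999, -0.001], [0.999, 0.032, -0.002], [-0.002, -0.001, -1.0]]
wrist_force: [-0.5, 0.5, 0.6]
width: 0.357
grasp_force: 0.0
```

```bash
python3 - <<'E'
from h import *
c=snap('top','top5')
a=cv2.resize(c['img'][110:200,205:325,::-1],None,fx=6.5,fy=6.5,interpolation=cv2.INTER_CUBIC)
cv2.imwrite('pics/crop5.png',a)
E
```

```text
(no output)
```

View pics/crop5.png

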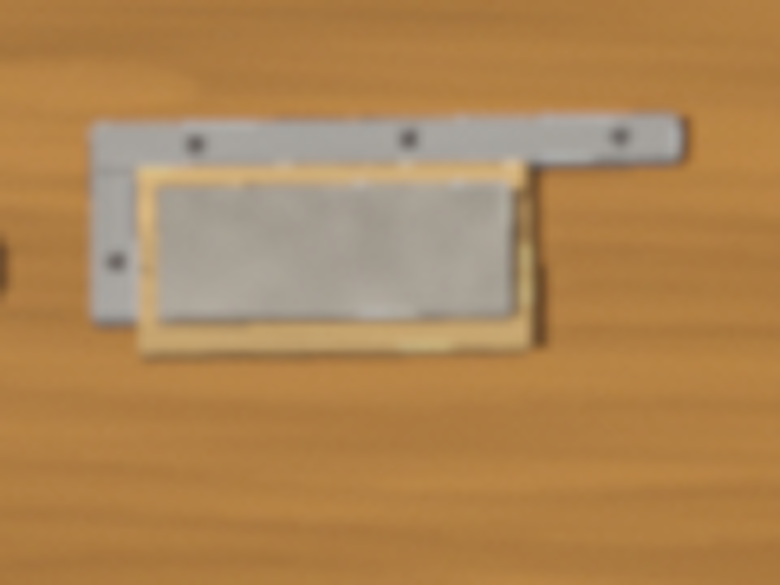

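The holder's edges lie directly on the fence (row 165) and the end stop (column 140), with no visible gap and parallel to the fence. The gripper touches nothing, so I'm handing in.

```bash
python3 -c "
from station import robot
print(robot.sign_off())"
```

```text
the job is handed in; nothing more can be done
None
```

I pushed the whetstone flush against the long fence and the short end stop and handed the job in; the top view showed no gap at either face, but the sign-off gave no verdict.

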